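Unpack the coin case on the dealer's turntable

TASK

A buyer wants to see both coin trays. Turn the turntable by its rim, not by pushing on the case, until the case's latch faces your side of the table; press the latch down and open, tip the lid right back, then lift out the upper tray and after it the lower tray, level, and set them down side by side on the felt pad. Do not drop the trays, leave the lid standing open and the case on the turntable, and leave everything else on the table where it is.

Things in the scene. Friction and masses are not known exactly. Their poses are not given: they have to be found in the camera images.
- turntable_foot: Fixed foot of a round wooden turntable; origin on the table under the turning axis, axes as the world's. The plate is 320 mm wide, its smooth flat top 30 mm above the table; it turns without stops (0.08 N m of friction). It has no knob: a fingertip pressed on the bare top of the rim, about 145 mm from the axis, with 4 to 15 N, drags it round together with the case.
- case: Black coin case with aluminium edges, loose, in the middle of the turntable. Origin at the centre of its underside; the latch side (front) looks along its own -x. Body 125 (x) by 170 (y) by 50 mm high, walls and floor 5; 61 mm high with the lid shut. Lid hinge along the back edge at (+62.5, 0, +50.5) mm. At the start its front looks 57 to 180 degrees away from the robot's side (world -x).
- case_front (a point): Middle of the case's front face, below the latch: 62.5 mm in front of the case's origin and 25 mm above its underside. Turns with the case.
- latch_tab (a point): Where to press the steel latch: on top of its thumb tab near the outer end, 99.5 mm in front of the case's origin, 55 mm above its underside. The tab is 40 mm wide and reaches 77 to 106 mm in front of the origin; hinge at (-67.5, 0, +48) mm in the case's frame. Pressed straight down at that point with 3 to 8 N it swings out and down; 25 mm of press opens it about 0.9 rad.
- latch (a joint): Latch angle: 0 = shut, its nose hooked over a ledge of the lid, which then cannot rise; grows as it swings out and down, to 1.7 rad; stays where it is left (0.06 N m of friction). Clear of the lid from 0.4 rad.
- lip_left (a point): Outer lower edge, middle, of the lid's lifting lip at the case's +y. The two lips are aluminium ledges 5 mm thick that overhang the case's front by 16 mm, 30 to 80 mm to each side of the middle; lower face 50.5 mm above the case's underside, outer edge 78.5 mm in front of its origin while shut. A fingertip tilted 30 to 45 degrees goes under a lip from the front.
- lip_right (a point): The same point of the other lip, at the case's -y.
- lid (a joint): Lid angle: 0 = shut, 1.57 = upright, 1.85 rad = right back against its stop. A stiff hinge (0.14 N m) holds it where it is left; about 2 N at the lip moves it.
- upper_tray_centre (a point): Centre of the upper tray, 10 mm above its underside. Dark tray 110 (x) by 156 (y) by 20 mm high, about 220 g, 2 mm play in the case, standing on the lower tray's rim; axes as the case's at the start. A lifting rib 12 mm wide, 104 mm long, its top 19 mm above the underside, runs along its x through the centre; empty finger wells 39 mm wide beside it, floor 2.5 mm thick.
- lower_tray_centre (a point): Centre of the lower tray, 10 mm above its underside: same shape and rib, about 240 g, standing on the case's floor under the upper tray.
- pad: Fixed grey felt pad, 300 (its x) by 210 (its y) by 4 mm, empty; origin at the centre of its underside on the table. Both trays fit side by side, long sides together, 67 mm either side of its centre along its x.
- loupe: Folded steel loupe, 44 x 26 x 16 mm; leave alone. Origin at its underside.
- tongs: Steel stamp tongs 130 mm long; leave alone.
- coin_tube_a: Upright coin tube, 34 mm in diameter, 68 mm high; leave alone.
- coin_tube_b: Second upright coin tube; leave alone.
- calculator: Pocket calculator 115 x 75 x 12 mm; leave alone.
- magnifier: Hand magnifier, lens 80 mm, handle 100 mm; leave alone.
- slab_stack: Stack of five slabbed coins, 85 x 60 x 40 mm; leave alone.
Not all that is in view belongs to the job. What is shaped like the case but purple is not meant.

How it is judged:
By the outcome, as a careful person would: the job done as asked, in the order asked, and still so for the second after the job is handed in, with the robot touching nothing.
It also fails if it takes over 72 s, if anything falls off the work surface, if the arm or the gripper's body presses on something with over 40 N, if the wrist force passes 120 N, or if a joint passes its speed limit or range.

ROBOT

A 7-joint arm with a two-finger parallel gripper is mounted at the origin on the work surface. World frame = base frame: x ahead of the robot, y to its left, z up, the work surface at z = 0. Lengths are in mm, angles in rad, forces in N, time in s.
With the tool pointing down it reaches from about 400 to 875 mm from the base axis. Payload 4.4 kg.
Tool frame: the origin (TCP) lies at the very end of the fingers, on their centre line; the grasp point (between the pads) lies 19 mm behind it; z points along the fingers, y is the line along which they close (so a half turn about z gives the same grasp; the last joint's range is limited). The gripper opens to 85 mm and grips with 20 to 120 N. Pads are 22 mm wide; open, the fingers measure 114 mm over their backs; the gripper's body (76 mm by 85 mm) begins 54 mm behind the grasp point. The pads swing forward as they close: fully open they stand 13 mm farther back than shut.
Start: joints at [-1.322, 0.628, 0.038, 1.517, -0.027, 0.996, -0.02], TCP at [201.233, 618.08, 231.313] pointing down, gripper open.
Joint ranges: [-3.06, 3.06], [-0.37, 2.12], [-1.25, 1.32], [0.18, 2.47], [-1.1, 4.24], [0.23, 1.98], [-2.94, 2.94]. Speed limits (rad/s): [2.57, 2.57, 3.14, 3.14, 3.14, 3.14, 3.14].

INTERFACE

Orientations are given as [roll, pitch, yaw] about the fixed x, y, z axes, in that order (R = Rz(yaw) Ry(pitch) Rx(roll)).
In Python, from cell import monitor, viewer, workorder gives the robot as it stands.
- The arm moves only by the tool arm_command, never from a script. Its argument "series" is one flat list of numbers, 5 for each row, row after row: the opening in per cent of the stroke, from 0 (shut) to 100 (fully open), then the shift along the tool's x, y, z in cm, then the turn about the tool's z in degrees. In form: [claw, x, y, z, roll, claw, x, y, z, roll, ...]. A call has exactly 5 rows; each row is the pose to reach, as a shift and turn from the pose commanded when the call began, along the tool's axes at that moment; what a row does not reach only later rows make up. A row lasts 1/12 s, in which the tool goes at most 41.7 mm and 7.16 degrees, less where a joint would pass 70% of its speed; a pose out of reach is approached as far as the arm can. A call with a gripper value outside its range is refused whole. The fingers move at their own pace and stop on an object; the grip force is fixed at half the most. Time passes only in rows, so rows that repeat a pose let the fingers close, or fill a call up. It gives the time, the measured TCP pose, the force, the opening and the grip force at its end, in the units of the state.
- monitor.read_state(): the state, without advancing time (a new reading comes with each control period).
- viewer.get_image(name): name is "side" or "top" or "wrist"; returns (picture, depth): 400x640x3 uint8, red, green, blue; 400x640 float32, mm along the optical axis (not along the pixel's ray), 0 where there is no reading.
- viewer.camera_model(name): a dict with "mtx" (3x3 intrinsics, pixels), "R" (3x3) and "t" (3): a world point X has camera coordinates R X + t. Camera axes: x right, y down, z forward; pixel columns grow to the right and rows downward; lengths in mm; the calibration is good to about 2 mm. A picture is of the moment at which its call begins: read the wrist's pose just before it. camera_model takes no time and is no camera call; for the wrist camera it gives the pose at the moment of the call.
- workorder.finish_job(): hands the job in; it is judged then, once.
The state is a dict: "clock": time; "qpos": joint angles; "qd": joint speeds; "tau": joint torques, N m; "eef_pos": TCP position; "tool_rot": TCP orientation; "force": force on the tool from outside, world axes, zero at the start; "torque": the same for the moment, N m; "width": finger opening in mm; "gripper_force": force on a finger pad.
Only numpy, scipy, OpenCV 4.12 (cv2) and the standard library are available. Lean on these libraries where they do the work, as an engineer would, in place of code of your own. Each camera call takes 0.05 s, during which the arm holds its last target. There are 200 camera calls.

## Working session

There is one attempt and no reset: what is moved stays moved. The work goes in short steps, Python scripts to look and compute and a tool call to move; the robot and the scene stay as the last step left them, time stands still between calls to the robot, and variables do not carry over. Pictures are saved under pics/ and viewed, at most 10 in all, crops included, and the job is handed in when it is done.

Besides the shell and the picture viewer there is one more tool, called after ">>>" in YAML: its name, and indented under it one key for each argument. arm_command: Moves the arm, as the interface text tells. Its arguments: {"type":"object","properties":{"series":{"type":"array","items":{"type":"number"}}},"required":["series"]}

```bash
ls; mkdir -p pics
cat > h.py <<'E'
import numpy as np, cv2
from cell import monitor, viewer, workorder
from scipy.spatial.transform import Rotation as Ro
def cam(n):
    m=viewer.camera_model(n); p,d=viewer.get_image(n); return p,d,m
def world(m,d):
    v,u=np.mgrid[:400,:640]; P=np.linalg.inv(m["mtx"])@np.stack([u.ravel()*d.ravel(),v.ravel()*d.ravel(),d.ravel()])
    return ((P.T-m["t"])@m["R"]).reshape(400,640,3)
def save(n,p): cv2.imwrite("pics/"+n,p[...,::-1])
E
python3 - <<'E'
from h import *
s=monitor.read_state(); print({k:np.round(v,3) for k,v in s.items()})
for n in("top","side"):
    p,d,m=cam(n); np.savez(n+".npz",p=p,d=d,**m); save(n+"0.png",p); print(n,m)
E
```

```text
pics
{'clock': np.float64(0.0), 'qpos': array([-1.322,  0.629,  0.038,  1.518, -0.027,  0.996, -0.02 ]), 'qd': array([-0.001,  0.001,  0.   ,  0.   , -0.001,  0.001,  0.001]), 'tau': array([-0.0000e+00, -5.6340e+01,  1.2260e+00, -1.9344e+01,  1.1000e-02,
        1.1000e-02,  0.0000e+00]), 'eef_pos': array([201.03 , 617.47 , 230.384]), 'tool_rot': array([-3.14 ,  0.   ,  2.827]), 'force': array([ 0.267, -0.745, -0.624]), 'torque': array([-0.012,  0.017, -0.01 ]), 'gripper_force': np.float64(0.0), 'width': np.float64(85.463)}
top {'mtx': array([[395.98615713,   0.        , 314.35340876],
       [  0.        , 395.98615713, 200.06463322],
       [  0.        ,   0.        ,   1.        ]]), 'R': array([[ 0.0243323 , -0.99970176,  0.00208167],
       [-0.98475178, -0.02432711, -0.17225598],
       [ 0.17225524,  0.00214146, -0.98505002]]), 't': array([ -29.41227359,  495.15791347, 1061.76516594])}
side {'mtx': array([[392.69541913,   0.        , 318.22657125],
       [  0.        , 392.69541913, 198.80135109],
       [  0.        ,   0.        ,   1.        ]]), 'R': array([[-0.96831287, -0.24875342,  0.02217925],
       [-0.14934058,  0.50556594, -0.84976495],
       [ 0.20016886, -0.8261506 , -0.52669499]]), 't': array([ 475.21870149,  156.23474545, 1102.85529539])}
```

View pics/top0.png

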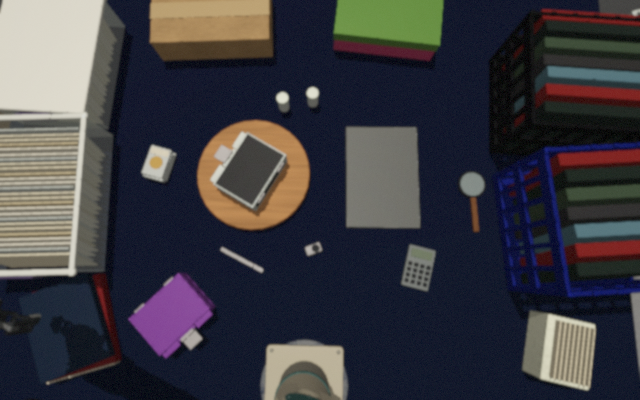

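View pics/side0.png

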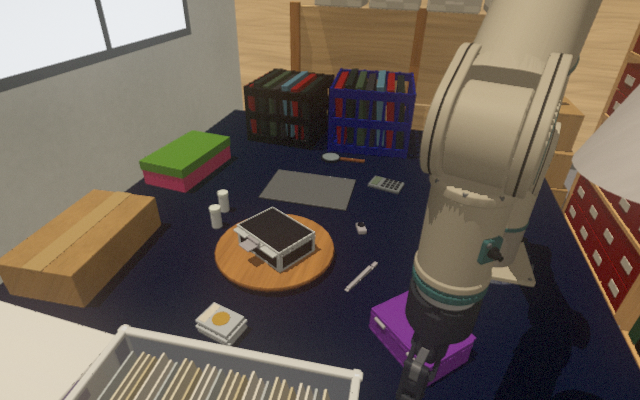

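The top view shows the black case with aluminium edges at (250,170) on the wooden turntable at (253,175). Its steel latch is at (222,153), facing far-left. Two things could be mistaken for it: the purple case at (172,315) with its latch at (190,340), which is the decoy, and the dark box at (65,325). I choose the black case. The empty grey pad is at (383,177).

```bash
cat > m.py <<'E'
from h import *
def rect(W,zl,zh,c,r):
    k=(W[...,2]>zl)&(W[...,2]<zh)&(np.hypot(W[...,0]-c[0],W[...,1]-c[1])<r)
    return W[k]
E
python3 - <<'E'
from m import *
f=np.load("top.npz"); W=world(f,f["d"]); p=f["p"]
c=np.array(W[220,225]); print("plate px",c, "tube",W[100,283],W[95,313],"slab",W[163,158],"table",W[200,130])
k=(W[...,2]>18)&(W[...,2]<42)&(np.hypot(W[...,0]-c[0],W[...,1]-c[1])<300)
k=k.astype(np.uint8)*255; k[:,:190]=0;k[:,320:]=0;k[:115]=0;k[240:]=0
cn=max(cv2.findContours(k,0,1)[0],key=cv2.contourArea)[:,0]
Q=W[cn[:,1],cn[:,0]]; h=cv2.convexHull(cn)[:,0]
Q=W[h[:,1],h[:,0]]; A=np.c_[2*Q[:,:2],np.ones(len(Q))]; x=np.linalg.lstsq(A,(Q[:,:2]**2).sum(1),rcond=None)[0]
cc=x[:2]; print("axis",cc,"r",np.sqrt(x[2]+cc@cc),len(Q), "z",np.median(W[k>0][:,2]))
T=rect(W,80,105,cc,130); print("top z",np.median(T[:,2]),len(T)); print("case top",cv2.minAreaRect(T[:,:2].astype(np.float32)))
print("lat",[ (q,W[q[1],q[0]].round()) for q in [(222,153),(218,158),(228,148),(225,155)]])
# pad
P=W; m=(abs(p.astype(int)-p[180,380].astype(int)).sum(2)<40); m[:110]=0;m[240:]=0;m[:,:335]=0;m[:,:][:,430:]=0
cn=max(cv2.findContours(m.astype(np.uint8),0,1)[0],key=cv2.contourArea)[:,0]
print("pad",cv2.minAreaRect(W[cn[:,1],cn[:,0],:2].astype(np.float32)),np.median(W[m][:,2]))
save("c1.png",cv2.resize(p[115:240,190:320],None,fx=5,fy=4.8,interpolation=2)[:600])
E
```

```text
plate px [435.10494111 231.00104646  31.11541137] tube [777.62579822  78.87317789  70.43970363] [794.55959611  -6.07548809  71.2251639 ] slab [591.7365602  428.83473069  41.67300081] table [490.78312241 518.36438277  -3.2750087 ]
axis [568.03209072 160.41531635] r 158.99733277811265 50 z 29.967703079155836
top z 90.04421628153307 3348
case top ((576.1491088867188, 175.5580596923828), (175.72683715820312, 171.20904541015625), 60.368595123291016)
lat [((222, 153), array([614., 239.,  82.])), ((218, 158), array([599., 249.,  83.])), ((228, 148), array([ 305.,  -20., 1131.])), ((225, 155), array([607., 230.,  86.]))]
pad ((509.39190673828125, -197.6106414794922), (262.4486083984375, 473.5303955078125), 77.8888168334961) 4.537635531611103
```

View pics/c1.png

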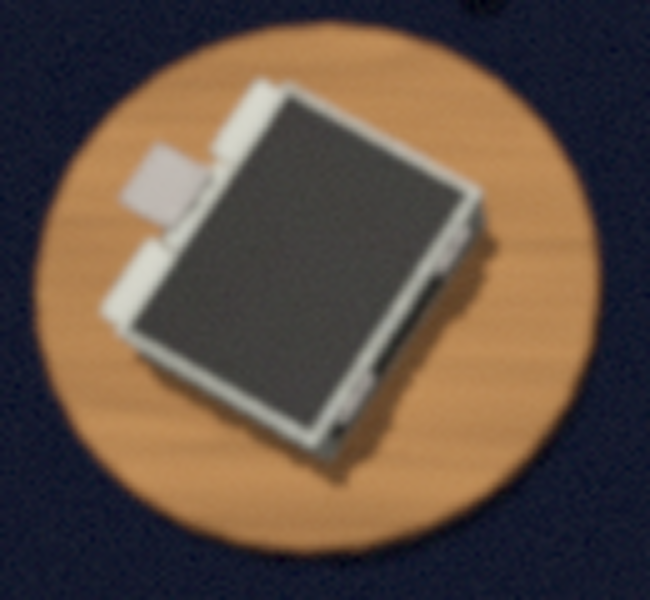

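The crop shows lid corners at crop pixels (288,88), (478,192), (315,440) and (128,322), which are original pixels (247.6,133.3), (285.6,155), (253,206.7) and (215.6,182.1). The outer end of the latch tab is at (217.6,150.8). This is the black case with lips and a steel latch, so it is the right one.

```bash
cat >> h.py <<'E'
def ray(m,uv,z):
    d=np.linalg.inv(m["mtx"])@[uv[0],uv[1],1]; C=-m["R"].T@m["t"]; D=m["R"].T@d
    return C+D*(z-C[2])/D[2]
def totool(yaw,dw): # world shift mm -> tool cm (tool down)
    x,y,z=dw; c,s=np.cos(yaw),np.sin(yaw)
    return np.round(np.array([c*x+s*y, s*x-c*y, -z])/10,2)
E
python3 - <<'E'
from h import *
f=np.load("top.npz")
C=[ray(f,q,91) for q in [(247.6,133.3),(285.6,155),(253,206.7),(215.6,182.1)]]
for i in range(4): print(C[i].round(1), np.linalg.norm(C[i]-C[i-1]).round(1))
print("lidc",np.mean(C,0)); e=C[0]-C[1]; e2=C[3]-C[2]; print("front dir",[np.degrees(np.arctan2(v[1],v[0])) for v in(e,e2)])
l=C[0]-C[3]; print("y side dir-90..",np.degrees(np.arctan2(l[1],l[0]))+90, "latch",ray(f,(217.6,150.8),85))
# pad edges
p=f["p"].astype(int); g=p.sum(2); m=((g>200)&(g<380)&(p.max(2)-p.min(2)<30)).astype(np.uint8); m[:115]=0;m[240:]=0;m[:,:335]=0;m[:,430:]=0
cn=max(cv2.findContours(m,0,1)[0],key=cv2.contourArea)[:,0]; Q=np.array([ray(f,q,4)[:2] for q in cn],np.float32); print("pad",cv2.minAreaRect(Q),len(Q))
a=np.radians(30); print("start",568+145*np.cos(a),160+145*np.sin(a))
E
```

```text
[668.9 170.5  91. ] 159.8
[609.8  63.9  91. ] 121.9
[465.4 145.2  91. ] 165.8
[529.8 249.1  91. ] 122.2
lidc [568.48349811 157.15703133  91.        ]
front dir [np.float64(60.99741365777054), np.float64(58.20781151157622)]
y side dir-90.. 60.54136562426386 latch [618.85185288 251.04397532  85.        ]
pad ((579.027099609375, -214.0909423828125), (304.3214111328125, 212.49130249023438), 0.605442225933075) 341
start 693.5736835487436 232.5
```

>>> arm_command:
  series: [0,-3.9,-1.4,0,-6,0,-7.8,-2.8,0,-12,0,-11.8,-4.3,0,-18,0,-15.7,-5.7,0,-18,0,-19.6,-7.1,0,-18]

```text
clock: 0.52
eef_pos: [366.3, 488.5, 230.9]
tool_rot: [-3.141, -0.001, -3.142]
force: [0.4, 1.1, 0.2]
width: 25.4
gripper_force: 0.0
```

>>> arm_command:
  series: [0,-3.3,-2.6,0,0,0,-6.6,-5.2,0,0,0,-9.8,-7.7,0,0,0,-13.1,-10.3,0,0,0,-16.4,-12.9,0,0]

```text
clock: 0.93
eef_pos: [529.6, 359.9, 230.9]
tool_rot: [-3.141, -0.001, 3.141]
force: [-0.6, 1.3, -0.7]
width: 0.0
gripper_force: 0.0
```

>>> arm_command:
  series: [0,-3.3,-2.6,3,0,0,-6.6,-5.2,6,0,0,-9.8,-7.7,9,0,0,-13.1,-10.3,12,0,0,-16.4,-12.9,14,0]

```text
clock: 1.35
eef_pos: [662.9, 254.6, 110.6]
tool_rot: [-3.141, -0.003, -3.142]
force: [-0.2, 0.8, 0.1]
width: 0.1
gripper_force: 0.0
```

>>> arm_command:
  series: [0,0,0,2,0,0,0,0,3.5,0,0,0,0,4.3,0,0,0,0,5,0,0,0,0,5,0]

```text
clock: 1.77
eef_pos: [661.8, 256.0, 61.6]
tool_rot: [-3.141, -0.002, -3.141]
force: [0.3, 0.7, -0.5]
width: -0.1
gripper_force: 0.0
```

>>> arm_command:
  series: [0,-0.9,-0.1,1,0,0,-1.7,-0.3,2,0,0,-1.7,-0.3,2.9,0,0,-1.7,-0.3,3.1,0,0,-1.7,-0.3,3.2,0]

```text
clock: 2.18
eef_pos: [679.8, 252.2, 30.2]
tool_rot: [-3.141, -0.001, 3.141]
force: [-0.2, 0.5, -0.0]
width: 0.1
gripper_force: 0.0
```

>>> arm_command:
  series: [0,0,0,0.1,0,0,0,0,0.2,0,0,0,0,0.3,0,0,0,0,0.3,0,0,0,0,0.3,0]

```text
clock: 2.6
eef_pos: [680.0, 252.2, 30.1]
tool_rot: [-3.141, 0.0, 3.141]
force: [-3.1, -1.7, 10.2]
width: 0.2
gripper_force: 5.0
```

Run:
```python
import numpy as np
f=lambda a:145*np.array([np.cos(np.radians(39.4+a)),np.sin(np.radians(39.4+a))])
c=[[2,6,11,16,22],[28,34,40,46,52],[58,64,70,76,82],[88,94,100,105,108]]
s=0
for r in c:
    for a in r:
        d=(f(a)-f(s))/10; print("0, %.2f, %.2f, 0, 0,"%(-d[0],d[1]),end=" ")
    s=r[-1]; print()
```

```text
0, 0.33, 0.39, 0, 0, 0, 1.02, 1.12, 0, 0, 0, 1.96, 1.97, 0, 0, 0, 2.97, 2.73, 0, 0, 0, 4.26, 3.53, 0, 0, 
0, 1.37, 0.66, 0, 0, 0, 2.80, 1.16, 0, 0, 0, 4.27, 1.52, 0, 0, 0, 5.78, 1.72, 0, 0, 0, 7.30, 1.76, 0, 0, 
0, 1.51, -0.12, 0, 0, 0, 3.01, -0.39, 0, 0, 0, 4.46, -0.82, 0, 0, 0, 5.87, -1.40, 0, 0, 0, 7.20, -2.12, 0, 0, 
0, 1.25, -0.86, 0, 0, 0, 2.41, -1.84, 0, 0, 0, 3.45, -2.94, 0, 0, 0, 4.24, -3.94, 0, 0, 0, 4.66, -4.56, 0, 0,
```

>>> arm_command:
  series: [0,0.3,0.4,0,0,0,1.0,1.1,0,0,0,2.0,2.0,0,0,0,3.0,2.7,0,0,0,4.3,3.5,0,0]

```text
clock: 3.02
eef_pos: [638.9, 287.3, 30.1]
tool_rot: [3.141, 0.004, 3.14]
force: [-1.1, -2.9, 8.1]
width: 0.1
gripper_force: 3.9
```

>>> arm_command:
  series: [0,1.4,0.7,0,0,0,2.8,1.2,0,0,0,4.3,1.5,0,0,0,5.8,1.7,0,0,0,7.3,1.8,0,0]

```text
clock: 3.43
eef_pos: [565.4, 306.0, 30.1]
tool_rot: [3.14, 0.004, 3.141]
force: [1.6, -3.6, 7.6]
width: -0.0
gripper_force: 3.9
```

>>> arm_command:
  series: [0,1.5,-0.1,0,0,0,3.0,-0.4,0,0,0,4.5,-0.8,0,0,0,5.9,-1.4,0,0,0,7.2,-2.1,0,0]

```text
clock: 3.85
eef_pos: [493.6, 285.7, 30.1]
tool_rot: [3.139, 0.005, 3.141]
force: [1.7, -1.1, 7.2]
width: 0.0
gripper_force: 3.8
```

>>> arm_command:
  series: [0,1.2,-0.9,0,0,0,2.4,-1.8,0,0,0,3.5,-2.9,0,0,0,4.2,-3.9,0,0,0,4.6,-4.5,0,0]

```text
clock: 4.27
eef_pos: [446.7, 240.0, 30.0]
tool_rot: [3.14, 0.003, 3.141]
force: [0.4, 1.0, 10.7]
width: 0.0
gripper_force: 5.6
```

```bash
cat >> m.py <<'E'
def casedir(c=(568,160)):
    """front direction (deg) and centre from lid-level depth points in the top view"""
    p,d,m=cam("top"); W=world(m,d); T=rect(W,84,98,c,118)
    R=[(Ro.from_euler('z',-a,degrees=True).as_matrix()[:2,:2]@T[:,:2].T) for a in range(0,180,1)]
    return p,d,m,W,T
E
python3 - <<'E'
from m import *
s=monitor.read_state(); print(s["eef_pos"],s["force"])
p,d,m,W,T=casedir(); save("t1.png",cv2.resize(p[100:250,180:340],None,fx=5,fy=4,interpolation=2))
E
```

```text
[446.73811846 240.02082427  30.03490489] [ 0.36206681  0.96721396 10.65498201]
```

View pics/t1.png

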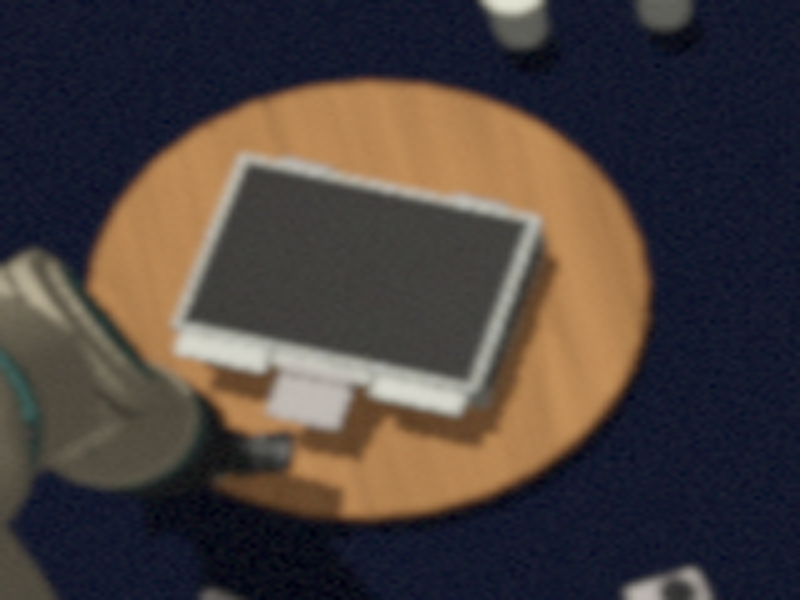

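The crop shows the case turned with its latch at crop pixel (310,400), nearly facing the robot. The lid corners are at (245,157), (538,215), (475,385) and (180,322).

Run:
```python
from h import *
f=viewer.camera_model("top")
C=[ray(f,(180+u/5,100+v/4),91) for u,v in [(245,157),(538,215),(475,385),(180,322)]]
dg=lambda v:np.degrees(np.arctan2(v[1],v[0]))
print(np.mean(C,0),dg(C[3]-C[0]),dg(C[2]-C[1]),dg(C[1]-C[0])-90,dg(C[2]-C[3])-90)
g=lambda a:145*np.array([np.cos(np.radians(a)),np.sin(np.radians(a))])
for t in (2,5,8,10,11,12,13,14): print(t,(g(146.6+t)-g(146.6))*[-.1,.1])
```

```text
[573.34488533 153.81564252  91.        ] 166.56267825924033 166.0530844404193 -192.91630405616922 -193.70852444392585
2 [ 0.27119254 -0.42733107]
5 [ 0.64961029 -1.0854197 ]
8 [ 0.99306773 -1.7624113 ]
10 [ 1.20214806 -2.22332632]
11 [ 1.30062347 -2.45645027]
12 [ 1.39501531 -2.69125736]
13 [ 1.48529483 -2.92767605]
14 [ 1.57143452 -3.16563432]
```

>>> arm_command:
  series: [0,0.3,-0.4,0,0,0,0.8,-1.3,0,0,0,1.2,-2.2,0,0,0,1.5,-2.9,0,0,0,1.55,-3.05,0,0]

```text
clock: 4.73
eef_pos: [432.0, 209.1, 30.0]
tool_rot: [3.14, 0.004, 3.14]
force: [0.4, 0.7, 14.0]
width: 0.3
gripper_force: 7.0
```

>>> arm_command:
  series: [0,0,0,-1,0,0,0,0,-3,0,0,2,2,-6,0,0,4,4,-9,0,0,4,7,-12,0]

```text
clock: 5.15
eef_pos: [385.6, 276.8, 148.8]
tool_rot: [-3.138, -0.006, 3.141]
force: [1.3, 0.3, -0.5]
width: 0.1
gripper_force: 0.0
```

Run:
```python
from m import *
s=monitor.read_state(); print(s["eef_pos"],s["force"])
p,d,m=cam("top"); np.savez("t2.npz",p=p,d=d,**m); save("t2.png",cv2.resize(p[110:230,190:320],None,fx=6,fy=5,interpolation=2))
```

```text
[385.64324352 276.80051015 148.75563079] [ 1.34490257  0.31762374 -0.45532002]
```

View pics/t2.png

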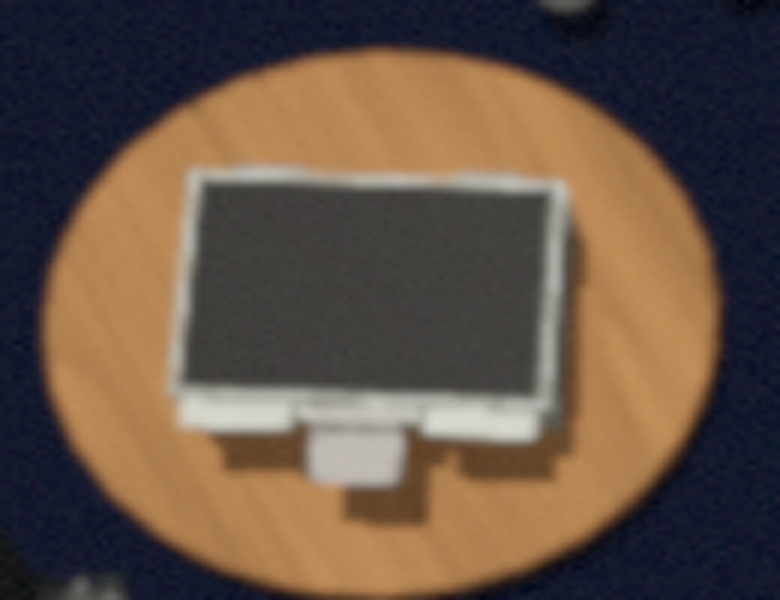

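The latch now faces the robot, with the tab's outer end at crop pixel (355,485). The lid corners are at (190,172), (567,184), (548,408) and (173,392). The lips run from (180,428) to (295,430) and from (422,437) to (538,440).

Run:
```python
from h import *
f=np.load("t2.npz")
P=lambda u,v,z:ray(f,(190+(u+.5)/6-.5,110+(v+.5)/5-.5),z)
C=[P(u,v,91) for u,v in [(190,172),(567,184),(548,408),(173,392)]]
dg=lambda v:np.degrees(np.arctan2(v[1],v[0]))
print(np.mean(C,0),dg(C[3]-C[0]),dg(C[2]-C[1]),dg(C[1]-C[0])-90,dg(C[2]-C[3])-90)
print("tab",P(355,485,85),"tabL/R",P(307,470,85),P(405,470,85))
print("lip",P(180,428,83),P(296,430,83),P(422,437,83),P(538,440,83))
W=world(f,f["d"]); q=W[190:205,238:262]; print(W[203,249],W[180,250])
```

```text
[573.40259183 155.70822927  91.        ] -179.82875687965716 178.25765012111034 -180.84147329341818 -181.56748567737276
tab [466.32107766 157.55409965  85.        ] tabL/R [473.91439646 179.38580191  85.        ] [474.99306088 135.68804766  85.        ]
lip [495.72439717 237.99359582  83.        ] [495.91636465 185.92675708  83.        ] [493.48561023 129.25328724  83.        ] [493.13123636  77.20300629  83.        ]
[476.00262792 157.31421291  85.51184751] [537.77363338 156.96051205  91.26618332]
```

>>> arm_command:
  series: [0,-2,-3,0,0,0,-4,-6,1,0,0,-6,-9,2.5,0,0,-8,-11.9,4,0,0,-8,-11.9,5,0]

```text
clock: 5.62
eef_pos: [475.0, 152.2, 97.1]
tool_rot: [-3.138, 0.004, 3.13]
force: [0.7, 0.1, -1.4]
width: -0.2
gripper_force: 0.0
```

>>> arm_command:
  series: [0,0,0,0.6,0,0,0,0,1.2,0,0,0,0,1.5,0,0,0,0,1.8,0,0,0,0,2.0,0]

```text
clock: 6.03
eef_pos: [469.6, 160.9, 77.5]
tool_rot: [3.141, -0.001, -3.14]
force: [-2.1, 0.1, 2.6]
width: 0.4
gripper_force: 1.2
```

>>> arm_command:
  series: [0,0.1,-0.1,0.5,0,0,0.2,-0.2,1.0,0,0,0.3,-0.2,1.5,0,0,0.3,-0.2,2.0,0,0,0.3,-0.2,2.4,0]

```text
clock: 6.45
eef_pos: [467.2, 157.5, 52.8]
tool_rot: [-3.141, -0.001, 3.141]
force: [-0.1, 0.1, 1.3]
width: 0.3
gripper_force: 0.8
```

>>> arm_command:
  series: [0,0,0,0.5,0,0,-0.3,0,1.0,0,0,-0.8,0,1.2,0,0,-1.2,0,1.2,0,0,-1.5,0,1.2,0]

```text
clock: 6.87
eef_pos: [481.4, 157.2, 40.6]
tool_rot: [-3.14, -0.004, 3.141]
force: [-7.1, 0.7, -4.5]
width: 0.0
gripper_force: 2.9
```

>>> arm_command:
  series: [0,2,0,0,0,0,4,0,-2,0,30,5,0,-6,0,60,6,0,-10,0,66,6,0,-13,0]

```text
clock: 7.28
eef_pos: [422.4, 158.0, 174.3]
tool_rot: [3.14, 0.002, 3.141]
force: [0.6, -0.1, -0.7]
width: 36.0
gripper_force: 0.0
```

Run:
```python
from m import *
s=monitor.read_state(); print(s["eef_pos"],s["width"])
p,d,m=cam("top"); w,dw,mw=cam("wrist"); np.savez("t3.npz",p=p,d=d,**m); np.savez("w3.npz",p=w,d=dw,**mw)
a=cv2.resize(p[160:220,200:300],(800,290),interpolation=2); b=cv2.resize(w,(496,310)); o=np.zeros((600,800,3),np.uint8); o[:290]=a; o[290:,:496]=b; save("t3.png",o)
```

```text
[422.41009826 158.02457535 174.30686358] 35.990445969218435
```

View pics/t3.png

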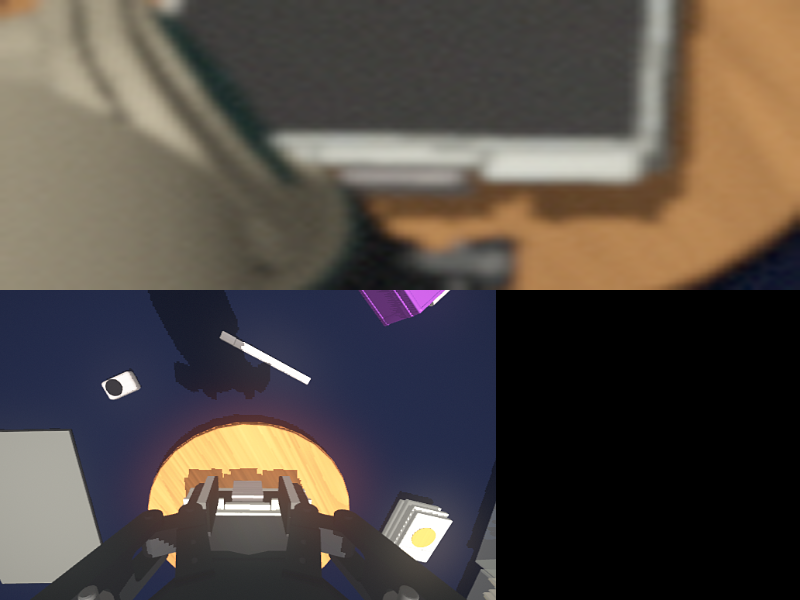

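The latch is open. In the enlarged top view (upper part) its nose lies outward at (345–465,170–190), between the lips, and the right lip spans (480–645,150–182). The wrist view shows the open fingers over the front. I'll check the heights there.

Run:
```python
from m import *
for n in("t3","w3"):
    f=np.load(n+".npz"); W=world(f,f["d"]).reshape(-1,3)
    for y0,y1 in((80,126),(138,150),(150,165),(165,176),(179,185),(190,236)):
        r=[]
        for x in range(470,516,4):
            k=(abs(W[:,0]-x)<2.2)&(W[:,1]>y0)&(W[:,1]<y1)&(W[:,2]>25)&(W[:,2]<100)
            r.append(int(np.percentile(W[k,2],50)) if k.sum()>1 else 0)
        print(n,(y0,y1),r)
f=np.load("w3.npz");print(-f["R"].T@f["t"], f["R"][2])
```

```text
t3 (80, 126) [30, 29, 30, 30, 29, 30, 30, 84, 81, 85, 89, 90]
t3 (138, 150) [29, 28, 29, 29, 31, 33, 54, 74, 76, 83, 86, 91]
t3 (150, 165) [29, 31, 30, 29, 31, 37, 78, 76, 80, 86, 88, 90]
t3 (165, 176) [0, 0, 29, 31, 31, 42, 78, 74, 78, 86, 86, 90]
t3 (179, 185) [0, 0, 0, 0, 0, 0, 0, 0, 86, 86, 87, 88]
t3 (190, 236) [0, 0, 0, 0, 0, 0, 0, 0, 0, 56, 68, 90]
w3 (80, 126) [30, 30, 30, 30, 30, 30, 30, 31, 31, 31, 35, 51]
w3 (138, 150) [30, 30, 30, 30, 30, 30, 53, 59, 81, 82, 86, 90]
w3 (150, 165) [30, 30, 30, 30, 30, 30, 53, 59, 75, 83, 86, 90]
w3 (165, 176) [30, 30, 31, 30, 30, 30, 53, 59, 75, 83, 86, 90]
w3 (179, 185) [30, 30, 31, 31, 30, 30, 30, 31, 31, 83, 85, 60]
w3 (190, 236) [30, 30, 30, 30, 30, 30, 30, 31, 31, 31, 31, 48]
[349.11244293 158.11535293 321.22284919] [ 0.31024106  0.00471159 -0.95064625]
```

>>> arm_command:
  series: [71,-2,-1.5,0,0,71,-4,-3,1,0,71,-6,-4.5,2.5,0,71,-6.7,-5.5,5,0,71,-6.7,-5.5,7,0]

```text
clock: 7.8
eef_pos: [493.9, 99.5, 100.8]
tool_rot: [-3.141, 0.006, 3.136]
force: [-0.4, -0.0, -0.2]
width: 60.7
gripper_force: 0.0
```

>>> arm_command:
  series: [71,0,0,0.5,0,71,0,0,1,0,71,0,0,1.3,0,71,0,0,1.5,0,71,0,0,1.5,0]

```text
clock: 8.22
eef_pos: [489.9, 103.3, 87.0]
tool_rot: [3.141, 0.001, -3.141]
force: [-0.2, -0.3, -0.5]
width: 61.0
gripper_force: 0.0
```

Run:
```python
from m import *
s=monitor.read_state(); print(s["eef_pos"],s["width"],s["force"])
p,d,m=cam("side"); w,dw,mw=cam("wrist")
a=cv2.resize(p[190:290,200:350],(800,533),interpolation=2); save("s4.png",a[:530]); np.savez("w4.npz",p=w,d=dw,**mw)
```

```text
[489.85851923 103.28373424  86.98599879] 60.98593120003769 [-0.16025191 -0.32423925 -0.46578841]
```

View pics/s4.png

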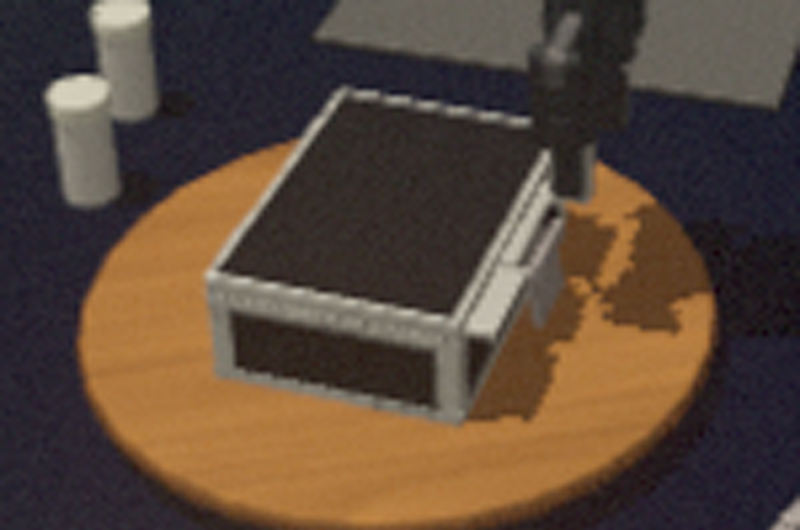

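The side view shows the open fingers straddling the right lip at crop (565,190), and the latch hanging open at (540,290). I'll lower 12 mm and close.

>>> arm_command:
  series: [71,0,0,0.6,0,71,0,0,1.0,0,71,0,0,1.2,0,71,0,0,1.2,0,71,0,0,1.2,0]

```text
clock: 8.73
eef_pos: [489.4, 102.7, 74.3]
tool_rot: [3.142, -0.0, 3.141]
force: [-0.8, 0.2, 2.2]
width: 60.9
gripper_force: 0.4
```

>>> arm_command:
  series: [50,0,0,0.001,0,40,0,0,0,0,40,0,0,0,0,40,0,0,0,0,40,0,0,0,0]

```text
clock: 9.15
eef_pos: [489.9, 103.0, 75.4]
tool_rot: [3.141, 0.001, 3.141]
force: [-1.6, 0.2, 9.4]
width: 44.4
gripper_force: 59.7
```

>>> arm_command:
  series: [40,0,0,-0.4,0,40,0,0,-0.8,0,40,-0.1,0,-1.2,0,40,-0.1,0,-1.6,0,40,-0.2,0,-2.0,0]

```text
clock: 9.57
eef_pos: [491.4, 103.0, 94.8]
tool_rot: [3.141, -0.0, 3.141]
force: [0.3, 2.3, -1.8]
width: 43.8
gripper_force: 61.3
```

Run:
```python
from m import *
s=monitor.read_state(); print(s["eef_pos"],s["width"],s["force"],s["gripper_force"])
p,d,m=cam("top"); W=world(m,d); 
for x in range(495,640,15):
    k=(abs(W[...,0]-x)<5)&(abs(W[...,1]-156)<40)&(W[...,2]>25)&(W[...,2]<200); print(x,int(np.median(W[k][:,2])) if k.any() else 0,end=" | ")
```

```text
[491.388102   103.02786592  94.79868309] 43.80219562876093 [ 0.27289374  2.2581456  -1.76790204] 61.28226041793823
495 0 | 510 0 | 525 0 | 540 0 | 555 0 | 570 0 | 585 0 | 600 0 | 615 0 | 630 0 |
```

Run:
```python
from m import *
p,d,m=cam("side"); W=world(m,d); 
for x in range(495,640,15):
    k=(abs(W[...,0]-x)<5)&(abs(W[...,1]-185)<40)&(W[...,2]>70)&(W[...,2]<200); print(x,int(np.median(W[k][:,2])) if k.any() else 0,end=" | ")
```

```text
495 151 | 510 103 | 525 106 | 540 104 | 555 102 | 570 100 | 585 98 | 600 96 | 615 94 | 630 92 |
```

Run:
```python
import numpy as np
g=lambda t:np.array([13.8*(1-np.cos(t)),13.8*np.sin(t)])
for s,r in((.142,[.22,.31,.4,.49,.58]),(.58,[.67,.76,.85,.91,.95])):
    for t in r: d=g(t)-g(s); print("40, %.2f, 0, %.2f, 0,"%(-d[0],-d[1]),end=" ")
    print()
```

```text
40, -0.19, 0, -1.06, 0, 40, -0.52, 0, -2.26, 0, 40, -0.95, 0, -3.42, 0, 40, -1.48, 0, -4.54, 0, 40, -2.12, 0, -5.61, 0, 
40, -0.73, 0, -1.01, 0, 40, -1.54, 0, -1.94, 0, 40, -2.44, 0, -2.80, 0, 40, -3.07, 0, -3.33, 0, 40, -3.52, 0, -3.66, 0,
```

>>> arm_command:
  series: [40,-0.2,0,-1.05,0,40,-0.5,0,-2.25,0,40,-0.95,0,-3.4,0,40,-1.5,0,-4.5,0,40,-2.1,0,-5.6,0]

```text
clock: 10.08
eef_pos: [512.7, 102.9, 150.7]
tool_rot: [3.141, 0.0, 3.141]
force: [4.3, 2.1, -5.9]
width: 44.1
gripper_force: 61.7
```

>>> arm_command:
  series: [40,-0.7,0,-1.0,0,40,-1.5,0,-1.9,0,40,-2.4,0,-2.8,0,40,-3.1,0,-3.3,0,40,-3.5,0,-3.65,0]

```text
clock: 10.5
eef_pos: [547.4, 102.6, 186.9]
tool_rot: [3.142, -0.001, 3.141]
force: [1.7, 1.2, -6.1]
width: 43.9
gripper_force: 62.9
```

```bash
cat >> m.py <<'E'
def lidprof(y0=145,y1=230,n="side"):
    p,d,m=cam(n); W=world(m,d); o=[]
    for z in range(80,235,12):
        k=(abs(W[...,2]-z)<4)&(W[...,1]>y0)&(W[...,1]<y1)&(W[...,0]>480)&(W[...,0]<720)
        o.append((z,int(np.median(W[k][:,0])) if k.sum()>3 else 0,int(k.sum())))
    print(o); return p,d,m,W
E
python3 - <<'E'
from m import *
s=monitor.read_state(); print(s["eef_pos"],s["width"],s["force"],s["gripper_force"])
lidprof()
E
```

```text
[547.41453371 102.58714732 186.87825219] 43.9217727020285 [ 1.73208707  1.18601624 -6.10823457] 62.91675567626953
[(80, 512, 142), (92, 642, 10), (104, 630, 6), (116, 623, 6), (128, 613, 6), (140, 605, 8), (152, 598, 7), (164, 588, 8), (176, 578, 9), (188, 567, 76), (200, 555, 12), (212, 0, 0), (224, 0, 0)]
```

>>> arm_command:
  series: [65,0,0,0,0,70,0,0,0,0,70,1.2,0,0,0,50,3,0,0.3,0,0,4,0,0.7,0]

```text
clock: 10.97
eef_pos: [505.4, 102.0, 179.7]
tool_rot: [-3.141, -0.002, 3.141]
force: [0.0, -0.2, 0.0]
width: 36.5
gripper_force: 0.0
```

>>> arm_command:
  series: [0,0,0,0,0,0,0,0,0,0,0,0,0,0,0,0,-1.5,0,0,0,0,-3.0,0,0,0]

```text
clock: 11.38
eef_pos: [538.5, 102.6, 180.3]
tool_rot: [3.142, 0.001, 3.141]
force: [0.2, -0.2, -0.6]
width: 0.1
gripper_force: 0.0
```

>>> arm_command:
  series: [0,-1.5,0,0,0,0,-3,0,0,0,0,-4.5,0,0,0,0,-6,0,0,0,0,-7.5,0,0,0]

```text
clock: 11.8
eef_pos: [613.4, 102.9, 180.1]
tool_rot: [3.141, -0.001, 3.141]
force: [-7.0, 5.3, 15.7]
width: 0.2
gripper_force: 0.6
```

Run:
```python
from m import *
s=monitor.read_state(); print(s["eef_pos"],s["width"],s["force"],s["gripper_force"])
lidprof()
```

```text
[613.3521609  102.93602248 180.06513363] 0.2488314204300064 [-7.01942721  5.27340557 15.68660718] 0.6172935711219907
[(80, 511, 164), (92, 628, 7), (104, 626, 6), (116, 622, 7), (128, 620, 7), (140, 615, 7), (152, 616, 7), (164, 614, 7), (176, 610, 7), (188, 611, 6), (200, 603, 7), (212, 612, 24), (224, 602, 7)]
```

>>> arm_command:
  series: [0,-0.8,0,0,0,0,-1.6,0,0,0,0,-2.4,0,0,0,0,-3,0,0,0,0,-3.4,0,0,0]

```text
clock: 12.27
eef_pos: [647.8, 103.3, 180.9]
tool_rot: [3.141, 0.002, 3.141]
force: [-1.3, -0.2, 0.3]
width: 0.2
gripper_force: 0.6
```

Run:
```python
from m import *
lidprof()
```

```text
[(80, 511, 170), (92, 632, 25), (104, 631, 24), (116, 632, 23), (128, 634, 25), (140, 634, 27), (152, 636, 25), (164, 638, 24), (176, 638, 30), (188, 639, 29), (200, 638, 27), (212, 644, 45), (224, 637, 12)]
```

>>> arm_command:
  series: [0,-0.6,0,0,0,0,-1.1,0,0,0,0,-1.6,0,0,0,0,-1.9,0,0,0,0,-2.1,0,0,0]

```text
clock: 12.73
eef_pos: [667.8, 102.2, 179.5]
tool_rot: [-3.141, -0.0, 3.141]
force: [-1.0, 0.6, -0.5]
width: 0.1
gripper_force: 0.5
```

>>> arm_command:
  series: [0,-0.3,0,0,0,0,-0.5,0,0,0,0,-0.7,0,0,0,0,-0.8,0,0,0,0,-0.8,0,0,0]

```text
clock: 13.15
eef_pos: [673.0, 104.2, 179.2]
tool_rot: [3.14, -0.006, -3.141]
force: [-6.6, 2.1, 0.6]
width: -0.2
gripper_force: 2.8
```

Run:
```python
from m import *
lidprof()
```

```text
[(80, 513, 197), (92, 635, 41), (104, 638, 37), (116, 642, 41), (128, 645, 40), (140, 650, 40), (152, 653, 42), (164, 656, 40), (176, 659, 44), (188, 664, 43), (200, 668, 45), (212, 671, 41), (224, 0, 0)]
```

>>> arm_command:
  series: [0,3.5,1,0,0,0,7,2.5,-1,0,20,10.5,4,-2,0,50,14,5.4,-4,0,53,17.3,5.4,-6,0]

```text
clock: 13.62
eef_pos: [501.0, 160.0, 240.4]
tool_rot: [3.139, 0.001, -3.138]
force: [1.1, 0.7, 1.1]
width: 35.5
gripper_force: 0.0
```

Run:
```python
from m import *
s=monitor.read_state(); print(s["eef_pos"],s["width"])
w,dw,mw=cam("wrist"); np.savez("w5.npz",p=w,d=dw,**mw); save("w5.png",w)
```

```text
[500.98283723 159.99437386 240.35204536] 35.536603439672156
```

View pics/w5.png

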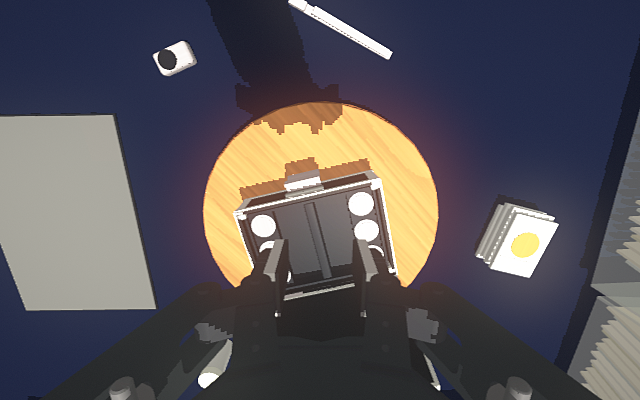

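The wrist view shows the open case with trays, and the rib running from (310,205) to (325,275). The case's front edge runs from (238,213) to (382,180), so the off-centre push on the lid turned the case back by some degrees. I'll measure this and correct it at the rim.

Run:
```python
from h import *
f=np.load("w5.npz"); dg=lambda v:np.degrees(np.arctan2(v[1],v[0]))
a,b,c=[ray(f,q,80) for q in((238,213),(382,180),(397,272))]
print(a,b,c,np.linalg.norm(a-b),"front",dg(b-a)+90,dg(b-c))
r0,r1=ray(f,(311,205),74),ray(f,(325,276),74); print("rib",r0,r1,dg(r0-r1),np.linalg.norm(r1-r0))
m=(a+b)/2; t=np.radians(dg(b-a)+90); print("centre",m-62.5*np.array([np.cos(t),np.sin(t),0]))
```

```text
[536.71784572  65.21018556  80.        ] [497.30855592 228.63220363  80.        ] [614.02299172 255.28147392  80.        ] 168.1066569534841 front 193.55804181845167 -167.13820899943164
rib [528.82044075 149.25077348  74.        ] [623.67214566 166.35048731  74.        ] -169.780576346155 96.38073529783829
centre [577.77150935 161.57308678  80.        ]
```

>>> arm_command:
  series: [0,3,0.4,0,0,0,6,0.8,2,0,0,7.7,1.2,5,0,0,7.7,1.2,9,0,0,7.7,1.2,13,0]

```text
clock: 14.08
eef_pos: [426.9, 169.8, 110.4]
tool_rot: [3.139, 0.006, -3.141]
force: [0.4, 0.0, -0.4]
width: -0.3
gripper_force: 0.0
```

>>> arm_command:
  series: [0,0,0,3,0,0,0,0,6,0,0,0,0,7.2,0,0,0,0,7.6,0,0,0,0,7.7,0]

```text
clock: 14.5
eef_pos: [426.0, 168.6, 31.6]
tool_rot: [-3.141, -0.001, 3.141]
force: [0.4, -0.6, 0.3]
width: -0.1
gripper_force: 0.0
```

>>> arm_command:
  series: [0,0,0,0.2,0,0,0,0,0.35,0,0,0,0,0.45,0,0,0,0,0.45,0,0,0,0,0.45,0]

```text
clock: 14.92
eef_pos: [427.1, 169.3, 30.0]
tool_rot: [3.14, 0.003, 3.141]
force: [-2.6, 0.5, 17.4]
width: 0.2
gripper_force: 9.0
```

>>> arm_command:
  series: [0,0,0.4,0,0,0,-0.1,1.2,0,0,0,-0.3,2.1,0,0,0,-0.5,2.9,0,0,0,-0.6,3.2,0,0]

```text
clock: 15.33
eef_pos: [434.2, 203.4, 30.0]
tool_rot: [3.138, 0.005, -3.141]
force: [-1.8, -0.1, 14.6]
width: 0.0
gripper_force: 7.5
```

>>> arm_command:
  series: [0,0,0,0,0,0,0,0,-2,0,0,0,0,-6,0,10,-1,-1,-10,0,45,-3,-2,-14,0]

```text
clock: 15.75
eef_pos: [458.8, 182.1, 166.3]
tool_rot: [3.141, -0.0, -3.139]
force: [1.4, -0.2, -1.4]
width: 19.3
gripper_force: 0.0
```

>>> arm_command:
  series: [45,-2,-0.6,-3,0,45,-3,-1.2,-6,0,45,-4,-2.2,-7,0,45,-4,-2.2,-7,0,45,-4,-2.2,-7,0]

```text
clock: 16.17
eef_pos: [500.3, 159.1, 234.4]
tool_rot: [3.141, 0.002, 3.139]
force: [-0.3, -0.1, -0.4]
width: 38.0
gripper_force: 0.0
```

Run:
```python
from m import *
s=monitor.read_state(); print(s["eef_pos"],s["width"])
w,dw,mw=cam("wrist"); np.savez("w6.npz",p=w,d=dw,**mw); save("w6.png",cv2.resize(w[80:320,170:470],(750,600)))
```

```text
[500.31542332 159.11767885 234.42560334] 38.04582417284116
```

View pics/w6.png

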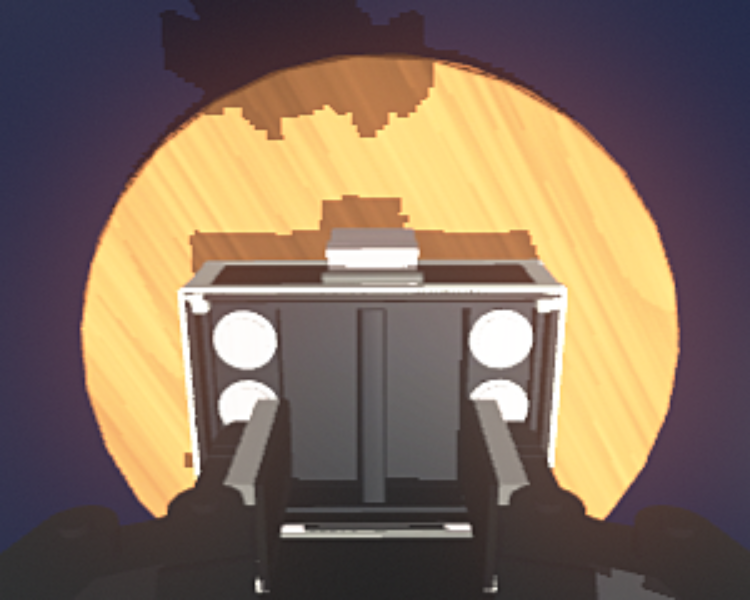

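The case is square again, with its latch toward the robot at crop (372,245). The rib runs from (371,308) to (373,502), and the front rim from (181,289) to (567,287).

Run:
```python
from h import *
f=np.load("w6.npz"); P=lambda u,v,z:ray(f,(170+u/2.5,80+v/2.5),z)
a,b=P(181,289,80),P(567,287,80); print(a,b,(b-a))
print("rib",P(371,308,74),P(373,502,74)); W=world(f,f["d"]); print("depth rib",W[240,319],"well",W[240,300],W[240,340], "tray rim",W[210,319])
```

```text
[513.05993315  72.40400096  80.        ] [512.72309912 243.63779403  80.        ] [ -0.33683403 171.23379307   0.        ]
rib [524.20185272 156.62393714  74.        ] [626.42442805 157.10306162  74.        ]
depth rib [569.87908574 157.10822832  74.97412263] well [577.95955841 133.19480377  58.00749307] [577.90807289 183.31309732  58.48431637] tray rim [532.04756732 157.27743175  75.09991021]
```

>>> arm_command:
  series: [45,-2.5,0,0,0,45,-5,-0.1,1,0,45,-7.5,-0.2,3,0,45,-7.5,-0.2,6,0,45,-7.5,-0.2,9,0]

```text
clock: 16.63
eef_pos: [574.4, 158.5, 141.6]
tool_rot: [3.141, -0.001, 3.141]
force: [-0.5, 0.8, -0.4]
width: 38.4
gripper_force: 0.0
```

>>> arm_command:
  series: [45,0,0,2,0,45,0,0,4,0,45,0,0,6,0,45,0,0,6,0,45,0,0,6,0]

```text
clock: 17.05
eef_pos: [572.0, 158.2, 82.2]
tool_rot: [-3.141, -0.005, -3.141]
force: [0.2, -0.2, -0.1]
width: 38.4
gripper_force: 0.0
```

>>> arm_command:
  series: [45,-0.3,-0.1,0.8,0,45,-0.3,-0.1,1.6,0,45,-0.3,-0.1,2.0,0,45,-0.3,-0.1,2.1,0,45,-0.3,-0.1,2.1,0]

```text
clock: 17.47
eef_pos: [577.2, 156.6, 63.1]
tool_rot: [-3.142, -0.0, 3.141]
force: [-0.2, -0.6, 0.5]
width: 38.8
gripper_force: 0.0
```

>>> arm_command:
  series: [20,0,0,0,0,0,0,0,0,0,0,0,0,0,0,0,0,0,0,0,0,0,0,0,0]

```text
clock: 17.88
eef_pos: [577.8, 156.8, 63.8]
tool_rot: [3.141, 0.001, 3.141]
force: [-1.1, -0.1, 5.5]
width: 10.0
gripper_force: 60.8
```

>>> arm_command:
  series: [0,0,0,-0.5,0,0,0,0,-1.5,0,0,0,0,-3,0,0,0,0,-4.5,0,0,0,0,-6,0]

```text
clock: 18.3
eef_pos: [577.1, 156.5, 124.0]
tool_rot: [-3.141, -0.001, 3.141]
force: [0.6, 0.5, -2.0]
width: 10.0
gripper_force: 59.9
```

>>> arm_command:
  series: [0,0,0,-1.5,0,0,0,-1,-3,0,0,0,-3,-4,0,0,0,-5.5,-4.5,0,0,0,-8,-4.5,0]

```text
clock: 18.72
eef_pos: [578.0, 76.6, 170.1]
tool_rot: [3.141, 0.003, -3.141]
force: [-0.9, -0.2, -2.4]
width: 10.3
gripper_force: 60.0
```

>>> arm_command:
  series: [0,0,-3,0,0,0,0,-6,0,0,0,0,-9,0,0,0,-0.5,-12,0,0,0,-1.8,-15,0,0]

```text
clock: 19.13
eef_pos: [593.3, -74.9, 168.6]
tool_rot: [-3.141, -0.003, 3.141]
force: [0.5, 0.7, -1.8]
width: 10.3
gripper_force: 60.0
```

>>> arm_command:
  series: [0,-1.8,-3,0,0,0,-3.3,-6,1,0,0,-4.5,-9,2.5,0,0,-5,-12,4.5,0,0,-5,-14,6.5,0]

```text
clock: 19.55
eef_pos: [646.2, -217.9, 103.1]
tool_rot: [-3.139, 0.002, 3.138]
force: [0.2, -0.2, -1.5]
width: 10.0
gripper_force: 59.9
```

>>> arm_command:
  series: [0,0,0,2,0,0,0,0,4,0,0,0,0,6,0,0,0,0,7,0,0,0,0,7.6,0]

```text
clock: 19.97
eef_pos: [643.9, -213.1, 25.6]
tool_rot: [3.141, -0.003, 3.141]
force: [0.6, -0.3, -2.4]
width: 9.8
gripper_force: 59.9
```

>>> arm_command:
  series: [0,-0.2,0,0.4,0,0,-0.2,0,0.8,0,0,-0.2,0,1.0,0,0,-0.2,0,1.2,0,0,-0.2,0,1.3,0]

```text
clock: 20.38
eef_pos: [647.5, -213.4, 14.7]
tool_rot: [-3.141, 0.001, 3.141]
force: [-0.2, -0.8, -1.2]
width: 10.0
gripper_force: 59.9
```

>>> arm_command:
  series: [0,0,0,0.1,0,0,0,0,0.2,0,0,0,0,0.2,0,0,0,0,0.25,0,0,0,0,0.25,0]

```text
clock: 20.8
eef_pos: [647.4, -213.4, 12.9]
tool_rot: [-3.141, 0.001, 3.141]
force: [-2.5, 0.9, 4.7]
width: 10.2
gripper_force: 61.0
```

Contact with the pad. I'll release, rise and return for the lower tray.

>>> arm_command:
  series: [20,0,0,0,0,45,0,0,0,0,45,0,0,-0.5,0,45,0,0,-2,0,45,0,0,-5,0]

```text
clock: 21.22
eef_pos: [644.6, -212.7, 59.6]
tool_rot: [3.14, -0.006, 3.141]
force: [-0.1, 0.5, -0.1]
width: 38.5
gripper_force: 0.0
```

>>> arm_command:
  series: [45,0,0,-4,0,45,0,2,-8,0,45,1,5,-11,0,45,2.5,8.5,-13,0,45,4,12,-13,0]

```text
clock: 21.63
eef_pos: [611.1, -95.3, 197.6]
tool_rot: [-3.14, 0.011, 3.138]
force: [1.4, 1.1, -0.2]
width: 38.2
gripper_force: 0.0
```

>>> arm_command:
  series: [45,1.2,4,0,0,45,2.3,8,0,0,45,3.0,12,0,0,45,3.0,16,0,0,45,3.0,19.5,0,0]

```text
clock: 22.05
eef_pos: [577.5, 103.3, 193.4]
tool_rot: [3.14, 0.002, -3.141]
force: [0.9, 0.4, 0.4]
width: 38.3
gripper_force: 0.0
```

Run:
```python
from m import *
s=monitor.read_state(); print(s["eef_pos"],s["width"],s["force"])
w,dw,mw=cam("top"); np.savez("t7.npz",p=w,d=dw,**mw); w,dw,mw=cam("wrist"); np.savez("w7.npz",p=w,d=dw,**mw); save("w7.png",w)
```

```text
[577.52290068 103.26141909 193.37103752] 38.25644974046789 [0.8577305  0.38630645 0.36379583]
```

View pics/w7.png

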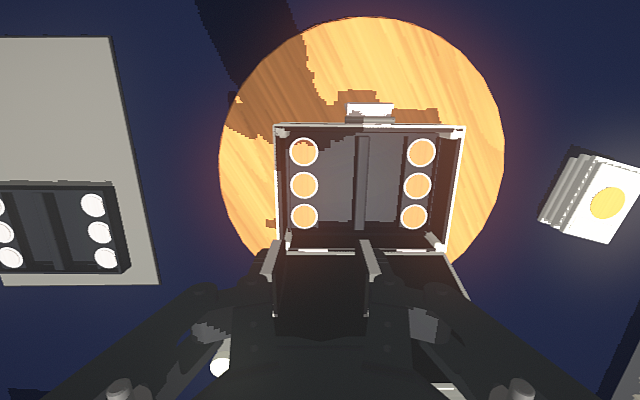

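The upper tray lies flat on the pad's far half at (60,230), and the case is still square. The lower tray's rib runs from (363,138) to (360,230). That was my last picture, so I'll use depth from now on.

Run:
```python
from h import *
f=np.load("w7.npz"); print("rib",ray(f,(363,138),54),ray(f,(360,231),54)); W=world(f,f["d"]); print(W[190,361],"well",W[190,340],W[190,385])
a,b=ray(f,(275,126),80),ray(f,(466,126),80); print("front corners",a,b)
k=(W[...,2]>20)&(W[...,2]<32)&(W[...,1]<-100)&(W[...,0]>450); print("tray seen",W[k].min(0),W[k].max(0),np.median(W[k][:,2]))
```

```text
rib [526.10440619 156.34624729  54.        ] [626.42292272 158.73367881  54.        ]
[579.26351018 157.06649457  55.30725696] well [584.2873374  136.60507866  37.88544405] [583.78371987 186.51280614  38.28037854]
front corners [514.12277777  73.40824916  80.        ] [512.41831932 243.6304278   80.        ]
tray seen [ 589.53740638 -289.93102932   20.00298795] [ 700.56301707 -134.07522482   26.60393008] 22.551945361899424
```

>>> arm_command:
  series: [45,0,3,0,0,45,0,5.4,1,0,45,0,5.4,4,0,45,0,5.4,7,0,45,0,5.4,9,0]

```text
clock: 22.57
eef_pos: [577.5, 154.1, 100.6]
tool_rot: [-3.141, -0.001, -3.141]
force: [-1.1, -1.7, 0.3]
width: 38.6
gripper_force: 0.0
```

>>> arm_command:
  series: [45,0,0,1,0,45,0,0,2,0,45,0,0,2.5,0,45,0,0,2.5,0,45,0,0,2.5,0]

```text
clock: 22.98
eef_pos: [578.8, 154.2, 77.5]
tool_rot: [3.141, 0.001, 3.141]
force: [0.9, 0.5, 0.0]
width: 38.4
gripper_force: 0.0
```

Now shift 3 mm in +y and 35 mm down, then close.

>>> arm_command:
  series: [45,0.1,0.3,1,0,45,0.1,0.3,2,0,45,0.1,0.3,3,0,45,0.1,0.3,3.4,0,45,0.1,0.3,3.4,0]

```text
clock: 23.4
eef_pos: [575.9, 156.8, 40.9]
tool_rot: [-3.141, -0.003, 3.141]
force: [0.5, 0.1, -0.5]
width: 38.8
gripper_force: 0.0
```

>>> arm_command:
  series: [20,0,0,0,0,0,0,0,0,0,0,0,0,0,0,0,0,0,0,0,0,0,0,0,0]

```text
clock: 23.82
eef_pos: [577.3, 157.2, 42.9]
tool_rot: [3.141, 0.001, 3.141]
force: [-0.2, -0.2, 1.2]
width: 10.1
gripper_force: 61.5
```

>>> arm_command:
  series: [0,0,0,-0.5,0,0,0,0,-1.5,0,0,0,0,-3,0,0,0,0,-4.5,0,0,0,0,-6,0]

```text
clock: 24.23
eef_pos: [576.8, 157.1, 103.7]
tool_rot: [-3.142, -0.0, 3.141]
force: [0.6, -0.5, -2.7]
width: 9.7
gripper_force: 61.0
```

>>> arm_command:
  series: [0,0,0,-2,0,0,0,0,-4,0,0,0,-1.5,-5.5,0,0,0,-4,-6.5,0,0,0,-7,-6.8,0]

```text
clock: 24.65
eef_pos: [577.9, 89.2, 173.5]
tool_rot: [3.139, 0.004, -3.138]
force: [0.9, 0.2, -2.5]
width: 9.7
gripper_force: 61.1
```

>>> arm_command:
  series: [0,0.5,-3,0,0,0,1.2,-6,0,0,0,1.9,-9,0,0,0,2.6,-12,0,0,0,3.3,-15,0,0]

```text
clock: 25.07
eef_pos: [543.2, -64.3, 171.3]
tool_rot: [-3.141, 0.0, 3.141]
force: [0.7, -0.2, -3.1]
width: 10.1
gripper_force: 61.1
```

>>> arm_command:
  series: [0,0.8,-3,0,0,0,1.6,-6,1,0,0,2.4,-9,2.5,0,0,3.0,-12,4.5,0,0,3.1,-14.7,6,0]

```text
clock: 25.48
eef_pos: [510.6, -212.0, 110.2]
tool_rot: [-3.141, -0.002, 3.14]
force: [-0.5, -0.4, -3.3]
width: 10.0
gripper_force: 61.0
```

>>> arm_command:
  series: [0,0,0,2,0,0,0,0,4,0,0,0,0,5.5,0,0,0,0,6.5,0,0,0,0,6.8,0]

```text
clock: 25.9
eef_pos: [511.9, -209.5, 41.5]
tool_rot: [3.141, -0.002, 3.141]
force: [0.0, -0.5, -2.4]
width: 9.8
gripper_force: 61.0
```

>>> arm_command:
  series: [0,0,-0.3,1,0,0,0,-0.3,1.8,0,0,0,-0.3,2.3,0,0,0,-0.3,2.7,0,0,0,-0.3,2.8,0]

```text
clock: 26.32
eef_pos: [512.6, -212.6, 14.1]
tool_rot: [3.141, -0.001, 3.141]
force: [0.8, -0.1, -2.8]
width: 10.0
gripper_force: 61.0
```

>>> arm_command:
  series: [0,0,0,0.1,0,0,0,0,0.15,0,0,0,0,0.15,0,0,0,0,0.15,0,0,0,0,0.15,0]

```text
clock: 26.73
eef_pos: [513.0, -212.8, 13.3]
tool_rot: [-3.141, 0.0, 3.141]
force: [-0.1, -0.3, -3.2]
width: 10.0
gripper_force: 61.0
```

>>> arm_command:
  series: [0,0,0,0.1,0,0,0,0,0.15,0,0,0,0,0.2,0,0,0,0,0.2,0,0,0,0,0.2,0]

```text
clock: 27.15
eef_pos: [513.0, -212.9, 11.9]
tool_rot: [-3.141, 0.0, 3.141]
force: [-1.9, -0.1, 5.5]
width: 9.9
gripper_force: 62.2
```

>>> arm_command:
  series: [20,0,0,0,0,45,0,0,0,0,45,0,0,-0.5,0,45,0,0,-2,0,45,0,0,-5,0]

```text
clock: 27.57
eef_pos: [510.7, -212.0, 59.3]
tool_rot: [3.14, -0.005, 3.141]
force: [1.3, -0.8, 0.3]
width: 38.6
gripper_force: 0.0
```

>>> arm_command:
  series: [45,0,0,-4,0,45,0,0,-8,0,45,2,0,-11,0,45,4,0,-13,0,45,6,0,-15,0]

```text
clock: 27.98
eef_pos: [452.5, -212.8, 213.0]
tool_rot: [-3.141, 0.002, 3.141]
force: [0.5, -0.9, -0.1]
width: 38.2
gripper_force: 0.0
```

>>> arm_command:
  series: [45,0,0,0,0,45,0,0,0,0,45,0,0,0,0,45,0,0,0,0,45,0,0,0,0]

```text
clock: 28.4
eef_pos: [453.1, -212.3, 210.1]
tool_rot: [3.141, -0.001, -3.141]
force: [0.7, -0.5, -0.5]
width: 38.3
gripper_force: 0.0
```

Run:
```python
from m import *
s=monitor.read_state(); print(s["eef_pos"],s["force"])
lidprof(80,230); f=np.load("top.npz"); W0=world(f,f["d"])
for n in("wrist","top"):
    p,d,m=cam(n); W=world(m,d); 
    for c in(512,646):
        k=(W[...,2]>17)&(W[...,2]<32)&(abs(W[...,1]+213)<95)&(abs(W[...,0]-c)<62)
        if k.sum()>20: print(n,W[k].min(0).round(),W[k].max(0).round(),np.median(W[k][:,2]),k.sum())
diff=(abs(W[...,2]-W0[...,2])>8)&(W[...,2]<110)&(W0[...,2]<110); l,nn,st,ce=cv2.connectedComponentsWithStats(diff.astype(np.uint8))
print([(st[i].tolist()) for i in range(1,l) if st[i,4]>12])
ma=lambda x0,x1,y0,y1:np.median(W[(W[...,0]>x0)&(W[...,0]<x1)&(W[...,1]>y0)&(W[...,1]<y1)][:,2])
print("case inside z",ma(545,605,100,210))
```

```text
[ 453.13070358 -212.33617392  210.08703126] [ 0.7012856  -0.51258448 -0.52943395]
[(80, 515, 286), (92, 639, 89), (104, 642, 80), (116, 645, 87), (128, 649, 90), (140, 652, 96), (152, 655, 89), (164, 659, 97), (176, 662, 94), (188, 665, 102), (200, 668, 101), (212, 672, 111), (224, 0, 0)]
wrist [ 456. -291.   17.] [ 566. -135.   27.] 20.567002129326767 4699
wrist [ 589. -280.   17.] [ 698. -145.   27.] 20.572286426225737 2041
top [ 453. -291.   17.] [ 564. -136.   30.] 21.180052886166763 635
top [ 587. -293.   17.] [ 698. -137.   31.] 20.93994533733748 985
[[617, 2, 18, 11, 49], [603, 7, 8, 6, 18], [357, 135, 54, 39, 1119], [210, 139, 78, 72, 3583], [355, 179, 57, 40, 715], [631, 297, 6, 7, 13]]
case inside z 34.894055353902885
```

```bash
python3 -c "
from cell import workorder; print(workorder.finish_job())"
```

```text
the job is handed in; nothing more can be done
None
```

Job handed in at about 28 s: case on the turntable with its latch facing the robot, lid standing right back, both trays side by side on the pad and nothing else moved; pushing the lid back did turn the case about 14°, which I corrected at the rim before lifting the trays.

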